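# Scoop walnuts from the tray into the pot

### The job

Pick up the scoop, scoop walnuts out of the wooden tray and tip them gently into the blue pot from just above its rim, until at least three are in the pot; the rest may stay in the tray, none may lie anywhere else. Handle the walnuts only with the scoop, never with the fingers, do not disturb the tumbler or the tape, and finally stand the empty scoop upright on its cork board and let go of it.

Things in the scene. Friction and masses are not known exactly. Their poses are not given: they have to be found in the camera images.
- scoop: Aluminium hand scoop with a red grip bar, 0.14 kg. Pan 100 mm long, 96 mm wide (91 mm inside), 2.5 mm thick floor, open at the front (+x) where the lip is, side walls sloping up from nothing at the lip to 34 mm over the front 38 mm, back wall 42 mm. Origin on the underside, 55 mm behind the lip and 45 mm ahead of the back; x points to the lip, z up. It stands flat on the cork board at the start
- scoop_grip (a point): middle of the scoop's red grip bar, which lies along the scoop's x above the pan: 85 mm long, 20 mm wide (y), 26 mm high; 20 mm behind the scoop origin and 88 mm above its underside; 32 mm is free between the bar and the back wall's height below it. A post at the bar's rear end joins it to the pan
- scoop_lip (a point): middle of the scoop's front lip, at its underside
- scoop_load (a point): middle of the space inside the scoop's pan: 5 mm ahead of the scoop origin, 20 mm above the underside
- pot_mid (a point): point on the pot's axis 30 mm above its underside, in the middle of where walnuts lie inside it
- tray: Fixed wooden tray, 320 (x) x 124 mm outside, 112 mm wide inside, floor and walls 6 mm thick, walls 45 mm high, +x end wall 60 mm. Origin at the centre of its underside. Floor flat from x = -154 to +94 mm, then a pale ramp rises 45 mm over 60 mm to the +x end wall, so that pieces pushed up it roll back. Walnuts start on the floor from about x = -33 to +93 mm, the -x end is clear
- pot: Fixed blue glazed pot, open at the top, 90 mm high, mouth 136 mm inside and 148 mm outside, inner floor 8 mm up (radius about 55 mm there). Origin at the centre of its underside
- board: Fixed cork board, the scoop's place, 170 (x) x 140 (y) x 10 mm. Origin at the centre of its underside, top 10 mm up
- tumbler: Amber glass tumbler, 64 mm wide, 95 mm high, origin at the centre of its underside; bystander
- tape: Roll of white tape lying flat, 84 mm wide, 30 mm high, origin at the centre of its underside; bystander
- walnut1: Brown walnut, about 28 mm across, 12 g, one of five alike; origin at its centre
- walnut2: Brown walnut, about 28 mm across, 12 g, one of five alike; origin at its centre
- walnut3: Brown walnut, about 28 mm across, 12 g, one of five alike; origin at its centre
- walnut4: Brown walnut, about 28 mm across, 12 g, one of five alike; origin at its centre
- walnut5: Brown walnut, about 28 mm across, 12 g, one of five alike; origin at its centre
Things that resemble listed ones, but are neither listed nor needed, are in the scene too. Leave any green or pink look-alike of the walnut2 alone.

How it is judged:
By the outcome, as a careful person would: the job done as asked, in the order asked, and still so for the second after the job is handed in, with the robot touching nothing.
It also fails if it takes over 72 s, if anything falls off the work surface, if the arm or the gripper's body presses on something with over 40 N, if the wrist force passes 120 N, or if a joint passes its speed limit or range.

### The arm

A 6-joint arm with a two-finger parallel gripper is mounted at the origin on the work surface. World frame = base frame: x ahead of the robot, y to its left, z up, the work surface at z = 0. Lengths are in mm, angles in rad, forces in N, time in s.
With the tool pointing down it reaches from about 300 to 775 mm from the base axis. Payload 14.6 kg.
Tool frame: the origin (TCP) lies at the very end of the fingers, on their centre line; the grasp point (between the pads) lies 19 mm behind it; z points along the fingers, y is the line along which they close (so a half turn about z gives the same grasp; the last joint's range is limited). The gripper opens to 94 mm and grips with 3 to 60 N. Pads are 16 mm wide; open, the fingers measure 119 mm over their backs; the gripper's body (75 mm by 177 mm) begins 78 mm behind the grasp point.
Start: joints at [-1.416, 0.3, 1.521, -0, 1.321, -0.067], TCP at [120.986, -536.518, 205.446] pointing down, gripper open.
Joint ranges: [-3.03, 3.03], [-0.79, 2.21], [0.23, 2.52], [-1.04, 4.18], [0, 3.07], [-2.55, 2.55]. Speed limits (rad/s): [2.22, 2.22, 2.57, 3.14, 3.14, 3.14].

### API

Orientations are given as [roll, pitch, yaw] about the fixed x, y, z axes, in that order (R = Rz(yaw) Ry(pitch) Rx(roll)).
In Python, from cell import manip gives the robot as it stands.
- The arm moves only by the tool servo_tool, never from a script. Its argument "rows" is a list of rows, each a list of 7 numbers: the turn, a rotation vector about the world's x, y, z in degrees, then the shift along the world's x, y, z in mm, then the closure, from 0 (fully open) to 1 (shut). In form: [[rx, ry, rz, dx, dy, dz, fingers], ...]. A call has 1 to 20 rows; each row shifts and turns the commanded pose from where the row before left it; what a row does not reach is not made up. A row lasts 1/8 s, in which the tool goes at most 62.5 mm and 10.7 degrees, less where a joint would pass 70% of its speed; a pose out of reach is approached as far as the arm can. A call with a gripper value outside its range is refused whole. The fingers move at their own pace and stop on an object; "grip_force" is the grip in N (left out, the last holds). Time passes only in rows, so rows that do not move let the fingers close. It gives the time, the measured TCP pose, the force, the opening and the grip force at its end, in the units of the state.
- manip.read_state(): the state, without advancing time (a new reading comes with each control period).
- manip.camera(name): name is "scene" or "side" or "wrist"; returns the picture (480x640x3 uint8, red, green, blue); there is no depth.
- manip.camera_info(name): a dict with "fx", "fy", "cx", "cy" (pixels), "position" and "rotation" of the camera in the world; the wrist camera has in their place "T_tool_cam" (4x4, takes a point from camera to tool coordinates, whose origin is the TCP and whose axes are the flange's). Camera axes: x right, y down, z forward; pixel columns grow to the right and rows downward; lengths in mm; the calibration is good to about 2 mm. A picture is of the moment at which its call begins: read the wrist's pose just before it. camera_info takes no time and is no camera call.
- manip.sign_off(): hands the job in; it is judged then, once.
The state is a dict: "clock": time; "joints": joint angles; "qd": joint speeds; "effort": joint torques, N m; "eef_pos": TCP position; "eef_rot": TCP orientation; "wrist_force": force on the tool from outside, world axes, zero at the start; "moment": the same for the moment, N m; "finger_gap": finger opening in mm; "finger_force": force on a finger pad.
Only numpy, scipy, OpenCV 4.12 (cv2) and the standard library are available. Lean on these libraries where they do the work, as an engineer would, in place of code of your own. Each camera call takes 0.05 s, during which the arm holds its last target. There are 200 camera calls.

## Working session

There is one attempt and no reset: what is moved stays moved. The work goes in short steps, Python scripts to look and compute and a tool call to move; the robot and the scene stay as the last step left them, time stands still between calls to the robot, and variables do not carry over. Pictures are saved under pics/ and viewed, at most 10 in all, crops included, and the job is handed in when it is done.

Besides the shell and the picture viewer there is one more tool, called as a command line: name --pt "numbers of a row" for each row, then --argument value for the rest. servo_tool: Moves the arm, as the interface text tells. Its arguments: {"type":"object","properties":{"rows":{"type":"array","items":{"type":"array","items":{"type":"number"}}},"grip_force":{"type":"number"}},"required":["rows"]}

```bash
mkdir -p pics; ls; python3 - <<'E'
from cell import manip
import cv2
for n in("scene","side"):
    cv2.imwrite(f"pics/{n}0.png",manip.camera(n)[:,:,::-1])
    i=manip.camera_info(n); print(n,i)
print(manip.camera_info("wrist")); print(manip.read_state())
E
```

```text
pics
scene {'fx': 480.34549390014666, 'fy': 480.34549390014666, 'cx': 323.3960629244767, 'cy': 242.47630799134288, 'position': array([ 976.96425218, -544.04750445,  609.50665042]), 'rotation': array([-2.17397391, -0.01557201,  0.71010351])}
side {'fx': 501.50412845171724, 'fy': 501.50412845171724, 'cx': 316.9288135411457, 'cy': 238.30721367289343, 'position': array([ 90.86304841, 589.17558224, 607.19932562]), 'rotation': array([-2.20569586,  0.0034039 , -2.52134535])}
{'fx': 369.00509861149544, 'fy': 369.00509861149544, 'cx': 320.80585276787474, 'cy': 235.75731040154147, 'T_tool_cam': array([[ 7.39465227e-04, -9.64443718e-01, -2.64287284e-01,
         7.65103704e+01],
       [ 9.99999727e-01,  7.09879236e-04,  2.07450221e-04,
         1.34547679e+00],
       [-1.24620076e-05, -2.64287365e-01,  9.64443979e-01,
        -1.79041917e+02],
       [ 0.00000000e+00,  0.00000000e+00,  0.00000000e+00,
         1.00000000e+00]])}
{'clock': 0.1, 'joints': array([-1.41558590e+00,  3.00413721e-01,  1.52150941e+00, -3.14165769e-05,
        1.32069481e+00, -6.66133739e-02]), 'qd': array([-0.00035934,  0.000556  ,  0.00026644, -0.00031274, -0.00089313,
       -0.00065789]), 'effort': array([ 9.30669339e-04, -5.32648051e+01, -3.53285301e+01,  7.09341466e-02,
        2.35680677e-02, -5.92738206e-05]), 'eef_pos': array([ 120.95108786, -536.29890731,  204.94812199]), 'eef_rot': array([-3.14056762e+00, -3.78835974e-05,  2.21831573e-01]), 'wrist_force': array([-0.44380922, -0.25875412,  0.98706582]), 'moment': array([-0.02014147, -0.00040834, -0.05183047]), 'finger_force': 0.0, 'finger_gap': 94.0057829401684}
```

View pics/scene0.png

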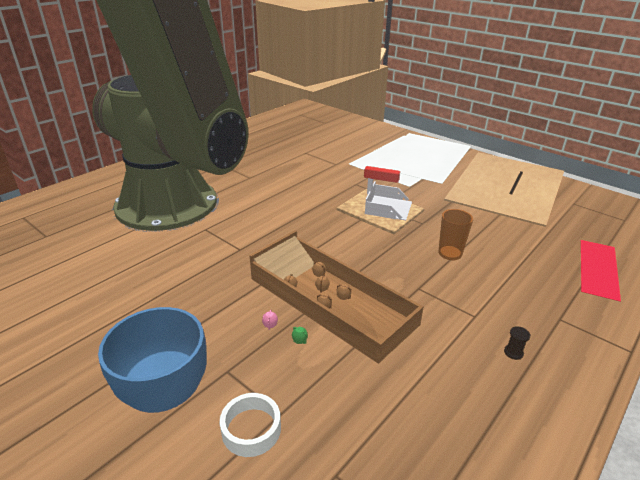

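View pics/side0.png

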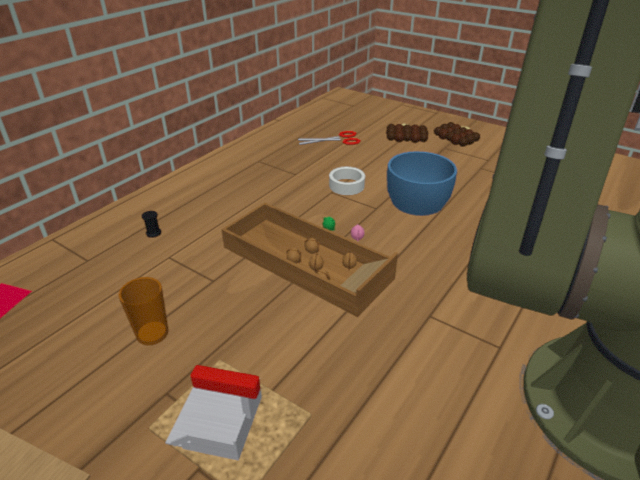

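The scene view shows the tray at (335,295) with its ramp end towards the robot, the pot at (155,355) and the scoop on its board at (380,205). The side view shows the tray at (310,258), the pot at (420,183) and the scoop at (218,410). Next I'll zoom in to pick corners.

```bash
cat > h.py <<'E'
import numpy as np, cv2
from scipy.spatial.transform import Rotation as R
from scipy.optimize import least_squares
from cell import manip
class Cam:
    def __init__(s,n,state=None):
        i=manip.camera_info(n); s.K=np.array([[i['fx'],0,i['cx']],[0,i['fy'],i['cy']],[0,0,1]])
        if n=="wrist":
            T=np.array(i['T_tool_cam']); Rt=R.from_euler('xyz',state['eef_rot']).as_matrix()
            s.p=Rt@T[:3,3]+state['eef_pos']; s.R=Rt@T[:3,:3]
        else: s.p=np.array(i['position']); s.R=R.from_euler('xyz',i['rotation']).as_matrix()
    def proj(s,P):
        q=(np.atleast_2d(P)-s.p)@s.R@s.K.T
        return q[:,:2]/q[:,2:]
    def ray(s,uv,z):
        d=s.R@np.linalg.solve(s.K,[uv[0],uv[1],1]); return s.p+d*(z-s.p[2])/d[2]
def fit(obs,x0,z0=0,radial=False):
    "obs: (cam, model pt, uv) -> x,y,yaw"
    def f(v):
        M=R.from_euler('z',v[2]).as_matrix(); 
        return np.concatenate([(c.proj(M@np.array(m)+[v[0],v[1],z0])[0]-u) for c,m,u in obs])
    r=least_squares(f,x0,x_scale=[10,10,.1]); return r.x,np.abs(r.fun).round(1)
E
python3 - <<'E'
from h import *
a=cv2.imread("pics/scene0.png");b=cv2.imread("pics/side0.png")
def c(im,x,y,w): 
    h=w*3//4; return cv2.resize(im[y:y+h,x:x+w],(400,300),interpolation=cv2.INTER_CUBIC)
cv2.imwrite("pics/comp.png",np.vstack([np.hstack([c(a,240,225,200),c(b,210,190,200)]),np.hstack([c(a,330,155,100),c(b,150,360,160)])]))
s=Cam("scene");d=Cam("side")
print(s.ray((335,295),20),d.ray((310,258),20),s.ray((155,400),0),d.ray((420,210),0))
E
```

```text
[554.83211424  -5.68651276  20.        ] [ 5.30239635e+02 -1.70919442e-01  2.00000000e+01] [ 491.26279315 -353.52963207    0.        ] [ 447.09575442 -297.54698247    0.        ]
```

View pics/comp.png

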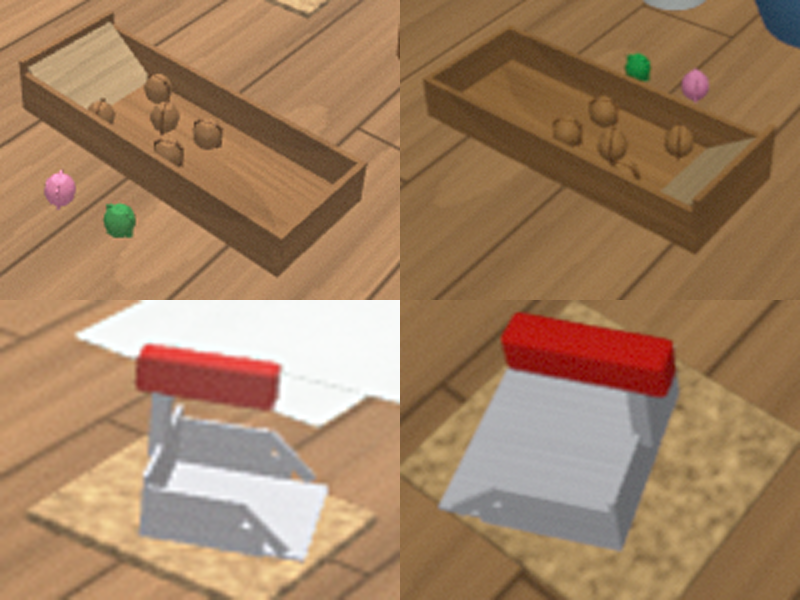

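```bash
cat > m.py <<'E'
from h import *
s=Cam("scene");d=Cam("side")
tr=[(s,(-160,62,45),(380,344)),(s,(-160,-62,45),(423,308)),(s,(160,62,60),(251,258)),(s,(160,-62,60),(295,234)),(s,(-160,62,0),(378.5,363)),
(d,(-160,62,45),(265,205)),(d,(-160,-62,45),(222.5,231)),(d,(160,62,60),(397,254)),(d,(160,-62,60),(357,294)),(d,(160,-62,0),(357,315))]
T,e=fit(tr,[540,0,2.5]);print("tray",T.round(3),e)
sc=[(s,(55,48,2),(411.75,201.75)),(s,(55,-48,0),(405.75,219.5)),(s,(-45,-48,0),(365.25,213.75)),(s,(22.5,-10,75),(398.75,182.25)),(s,(22.5,-10,101),(400,171.25)),(s,(-62.5,-10,75),(364.25,177)),
(d,(-45,48,0),(236.8,459.2)),(d,(55,48,0),(166,442)),(d,(-62.5,10,75),(255.2,398)),(d,(22.5,10,75),(192,386.8)),(d,(22.5,10,101),(192.4,373.2)),(d,(-62.5,10,101),(258,378))]
S,e=fit(sc,[450,280,.8],10);print("scoop",S.round(3),e)
a=np.linspace(0,6.283,200)
def f(v):
    C=np.c_[v[0]+74*np.cos(a),v[1]+74*np.sin(a),0*a+90]; p=s.proj(C);q=d.proj(C)
    return [p[:,0].min()-102,p[:,0].max()-207,p[:,1].min()-311,q[:,0].min()-387,q[:,0].max()-456,q[:,1].min()-154]
r=least_squares(f,[460,-330]);P=r.x;print("pot",P.round(1),r.fun.round(1))
M=R.from_euler('z',-T[2]).as_matrix()
for w in [(319,268.5),(290,281),(322.5,283.5),(343.5,291.5),(324,301)]: print("ws",(M@(s.ray(w,19)-[T[0],T[1],0])).round())
for w in [(311.5,245),(293.5,255.5),(316,262.5),(349.5,260),(325,274)]: print("wd",(M@(d.ray(w,19)-[T[0],T[1],0])).round())
for c,w,z in [(s,(455,215),95),(d,(142,283),95),(s,(251,405),30),(d,(347,173),30),(s,(270,319),14),(d,(358,232),14),(s,(300,335),14)]: print(c is s,w,c.ray(w,z).round())
b=[(s,(0,0)),]
E
python3 m.py
```

```text
tray [545.01   -4.666   3.104] [0.4 0.4 0.5 1.7 1.9 3.6 0.1 4.6 0.4 0.7 1.  3.5 1.8 2.4 0.2 1.  1.  3.3
 0.6 2.2]
scoop [4.34164e+02 3.40181e+02 4.27000e-01] [0.3 0.4 0.1 1.8 0.8 0.9 0.7 1.6 0.8 2.6 1.6 1.8 2.8 2.6 0.4 0.7 2.  0.9
 0.1 0.6 3.7 0.4 2.5 5.7]
pot [ 473.7 -323.8] [-1.9 -0.5 -4.2 -2.3 -1.8 -3.7]
ws [ 68. -38.  19.]
ws [81. 29. 19.]
ws [31. -9. 19.]
ws [-14. -19.  19.]
ws [-6. 26. 19.]
wd [-9. 31. 19.]
wd [-15. -16.  19.]
wd [31. -7. 19.]
wd [76. 37. 19.]
wd [ 64. -23.  19.]
True (455, 215) [634. 287.  95.]
False (142, 283) [649. 274.  95.]
True (251, 405) [ 624. -278.   30.]
False (347, 173) [ 641. -299.   30.]
True (270, 319) [ 506. -127.   14.]
False (358, 232) [ 505. -131.   14.]
True (300, 335) [ 572. -120.   14.]
```

servo_tool --pt "0 0 0.7 40 43 6 0" --pt "0 0 0.7 40 43 6 0" --pt "0 0 0.7 40 43 6 0" --pt "0 0 0.7 40 43 6 0" --pt "0 0 0.7 40 43 6 0" --pt "0 0 0.7 40 43 6 0" --pt "0 0 0.7 40 43 6 0" --pt "0 0 0.7 40 43 6 0" --pt "0 0 0.7 40 43 6 0" --pt "0 0 0.7 -8 60 0 0" --pt "0 0 0.7 -8 60 0 0" --pt "0 0 0.7 -8 60 0 0" --pt "0 0 0.7 -8 60 0 0" --pt "0 0 0.7 -8 60 0 0" --pt "0 0 0.7 -8 60 0 0" --pt "0 0 0.7 -8 60 0 0" --pt "0 0 0.7 -8 60 0 0" --pt "0 0 0 0 0 0 0"

```text
clock: 2.35
eef_pos: [415.7, 333.3, 258.5]
eef_rot: [-3.142, 0.002, 0.434]
wrist_force: [-0.6, -0.0, -0.5]
finger_gap: 94.0
finger_force: 0.0
```

```bash
python3 - <<'E'
from h import *
st=manip.read_state(); im=manip.camera("wrist"); cv2.imwrite("pics/w1.png",im[:,:,::-1])
c=Cam("wrist",st); print(st['clock'],st['joints'],st['eef_pos'],st['eef_rot'])
M=R.from_euler('z',.427).as_matrix()
for m in [(22.5,-10,101),(22.5,10,101),(-62.5,-10,101),(-62.5,10,101),(55,48,0),(55,-48,0)]: print(m,c.proj(M@np.array(m)+[434.2,340.2,10]).round())
E
```

```text
2.35 [6.07004042e-01 2.26245537e-01 1.49025222e+00 3.10844175e-04
 1.42657660e+00 1.74376799e+00] [415.69111774 333.34604541 258.51718926] [-3.14154471e+00  1.51253399e-03  4.33987515e-01]
(22.5, -10, 101) [[333. 175.]]
(22.5, 10, 101) [[310. 175.]]
(-62.5, -10, 101) [[331. 266.]]
(-62.5, 10, 101) [[310. 266.]]
(55, 48, 0) [[278. 135.]]
(55, -48, 0) [[364. 136.]]
```

View pics/w1.png

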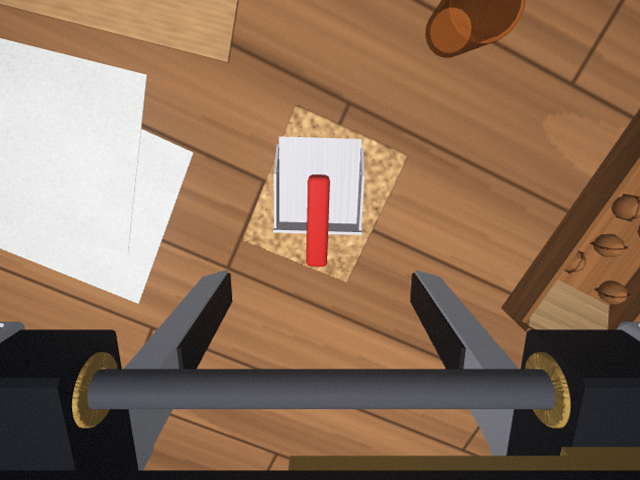

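The wrist view shows the bar from (319,175) to (317,266), within about 3 px of the prediction, and the tool is aligned over it. Next I descend and grip.

servo_tool --pt "0 0 0 0 0.5 -40 0" --pt "0 0 0 0 0 -40 0" --pt "0 0 0 0 0 -40 0" --pt "0 0 0 0 0 -30 0" --pt "0 0 0 0 0 -18 0.3" --pt "0 0 0 0 0 -11 0.5" --pt "0 0 0 0 0 0 1" --pt "0 0 0 0 0 0 1" --pt "0 0 0 0 0 0 1" --pt "0 0 0 0 0 0 1" --pt "0 0 0 0 0 0 1" --grip_force 50

```text
clock: 3.78
eef_pos: [417.0, 331.1, 80.7]
eef_rot: [-3.141, -0.0, 0.43]
wrist_force: [0.1, 0.9, 0.3]
finger_gap: 27.2
finger_force: 0.4
```

servo_tool --pt "0 0 0 0 0 0 1" --pt "0 0 0 0 0 0 1" --pt "0 0 0 0 0 0 1" --pt "0 0 0 0 0 0 1"

```text
clock: 4.28
eef_pos: [417.0, 331.1, 80.5]
eef_rot: [-3.141, -0.0, 0.43]
wrist_force: [-1.0, 1.6, 2.0]
finger_gap: 19.7
finger_force: 50.0
```

servo_tool --pt "0 0 0 0 0 15 1" --pt "0 0 0 0 0 40 1" --pt "0 0 0 0 0 55 1" --pt "0 0 9 14.5 -20 0 1" --pt "0 0 9 14.5 -20 0 1" --pt "0 0 9 14.5 -20 0 1" --pt "0 0 9 14.5 -20 0 1" --pt "0 0 9 14.5 -20 0 1" --pt "0 0 9 14.5 -20 0 1" --pt "0 0 9 14.5 -20 0 1" --pt "0 0 9 14.5 -20 0 1" --pt "0 0 9 14.5 -20 0 1" --pt "0 0 9 14.5 -20 0 1" --pt "0 0 9 14.5 -20 0 1" --pt "0 0 9 14.5 -20 0 1" --pt "0 0 9 14.5 -20 0 1" --pt "0 0 9 14.5 -20 0 1" --pt "0 0 9 14.5 -20 0 1" --pt "0 0 9 14.5 -20 0 1" --pt "0 0 9 14.5 -20 0 1"

```text
clock: 6.78
eef_pos: [663.8, -9.9, 191.3]
eef_rot: [-3.141, 0.0, 3.105]
wrist_force: [-0.6, 0.0, -2.0]
finger_gap: 19.5
finger_force: 50.0
```

servo_tool --pt "0 0 0 0 0 0 1" --pt "0 0 0 0 0 0 1"

```text
clock: 7.02
eef_pos: [663.1, -8.6, 190.8]
eef_rot: [3.142, -0.0, 3.097]
wrist_force: [0.8, 0.2, -1.9]
finger_gap: 19.5
finger_force: 50.0
```

```bash
python3 - <<'E'
from h import *
st=manip.read_state(); im=manip.camera("wrist"); cv2.imwrite("pics/w2.png",im[:,:,::-1])
c=Cam("wrist",st); print(st['clock'],st['joints'],st['eef_pos'],st['eef_rot'],st['wrist_force'],st['finger_gap'])
M=R.from_euler('z',3.104).as_matrix()
for m in [(154,56,60),(154,-56,60),(154,62,60),(154,-62,60),(-30,56,45),(-30,-56,45),(94,56,6),(94,-56,6)]: print(m,c.proj(M@np.array(m)+[545,-4.7,0]).round())
E
```

```text
7.025 [-6.82174336e-02  5.68658825e-01  1.17495605e+00  3.62976565e-05
  1.39814170e+00 -1.59475839e+00] [663.14455225  -8.61329724 190.7634161 ] [ 3.14155298e+00 -1.63018649e-04  3.09733105e+00] [ 0.77833348  0.17802312 -1.92700441] 19.503514699733184
(154, 56, 60) [[ 236. -167.]]
(154, -56, 60) [[ 403. -169.]]
(154, 62, 60) [[ 227. -167.]]
(154, -62, 60) [[ 412. -169.]]
(-30, 56, 45) [[255. 121.]]
(-30, -56, 45) [[388. 120.]]
(94, 56, 6) [[255. -29.]]
(94, -56, 6) [[386. -30.]]
```

View pics/w2.png

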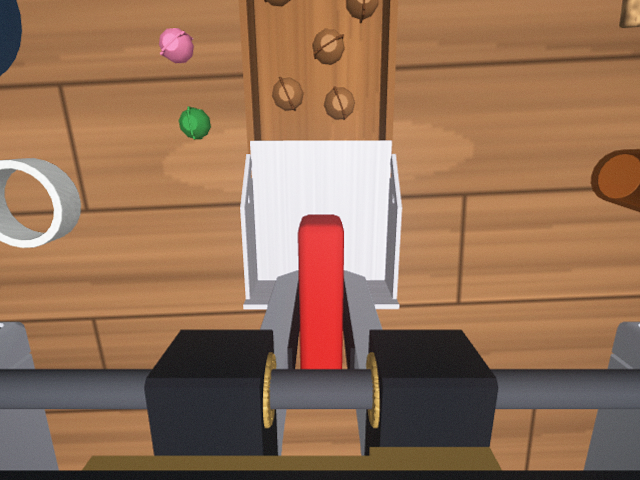

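```bash
python3 - <<'E'
import cv2,numpy as np
im=cv2.imread("pics/w2.png").astype(int)
for r in (15,70,125):
    g=im[r-6:r+7].mean((0,2)).round().astype(int)
    print(r,"L",list(zip(range(236,266),g[236:266].tolist())));print("R",list(zip(range(374,402),g[374:402].tolist())))
for r in (140,150,170): print(r,im[r,238:262].sum(1)//3,im[r,380:405].sum(1)//3)
im=cv2.imread("pics/w2.png")[0:160,220:420]; cv2.imwrite("pics/w2c.png",cv2.resize(im,(750,600),interpolation=cv2.INTER_CUBIC))
E
```

```text
15 L [(236, 126), (237, 127), (238, 127), (239, 121), (240, 115), (241, 116), (242, 116), (243, 115), (244, 117), (245, 117), (246, 113), (247, 76), (248, 58), (249, 61), (250, 61), (251, 65), (252, 66), (253, 62), (254, 71), (255, 105), (256, 116), (257, 117), (258, 118), (259, 120), (260, 121), (261, 120), (262, 121), (263, 118), (264, 120), (265, 118)]
R [(374, 110), (375, 116), (376, 118), (377, 116), (378, 115), (379, 115), (380, 112), (381, 113), (382, 77), (383, 52), (384, 53), (385, 54), (386, 52), (387, 51), (388, 48), (389, 64), (390, 111), (391, 119), (392, 118), (393, 119), (394, 118), (395, 118), (396, 118), (397, 123), (398, 127), (399, 128), (400, 126), (401, 127)]
70 L [(236, 108), (237, 106), (238, 106), (239, 106), (240, 105), (241, 106), (242, 105), (243, 116), (244, 119), (245, 119), (246, 118), (247, 120), (248, 120), (249, 119), (250, 82), (251, 63), (252, 62), (253, 63), (254, 66), (255, 66), (256, 64), (257, 80), (258, 108), (259, 118), (260, 121), (261, 124), (262, 126), (263, 129), (264, 129), (265, 127)]
R [(374, 120), (375, 117), (376, 116), (377, 113), (3
[... 886 characters left out ...]
395, 141), (396, 142), (397, 142), (398, 142), (399, 143), (400, 142), (401, 142)]
140 [142 146 144 144 149 146 147 142 146 130 116 120 135 143 143 143 120 113
 108 111 113 117 115 126] [157 160 159 162 158 174 185 181 188 185 187 165 138 139 143 139 138 141
 137 140 141 138 139 139 137]
150 [136 136 137 138 138 135 137 137 139 133 119 110 176 234 239 239 239 239
 238 240 240 241 238 237] [240 240 238 238 239 239 239 240 242 243 246 201 143 140 145 142 141 142
 142 140 144 146 140 144 144]
170 [141 144 145 145 142 141 197 226 229 232 184 136 127 182 234 239 238 239
 238 236 240 241 239 240] [240 237 239 240 240 238 238 242 243 247 199 118 100 158 219 230 230 197
 158 140 144 145 143 142 142]
```

View pics/w2c.png

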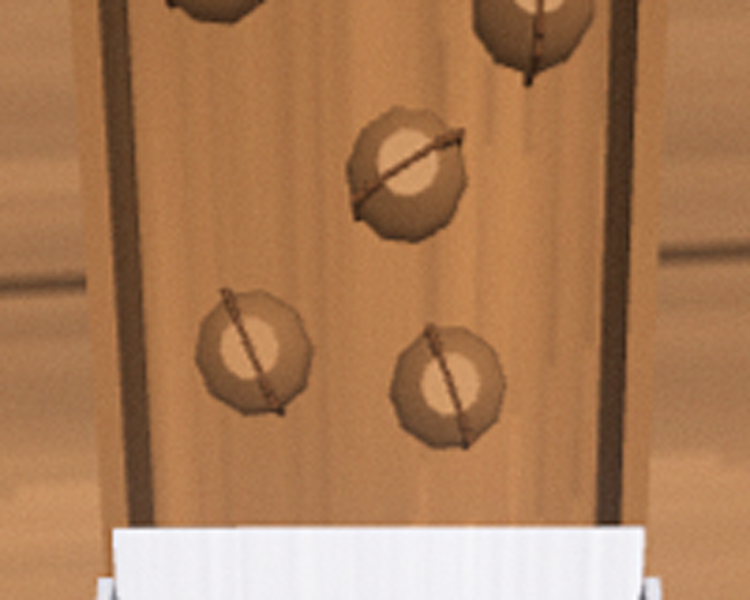

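```bash
python3 - <<'E'
from h import *
st=dict(eef_pos=np.array([663.14,-8.61,190.76]),eef_rot=[3.14155,-.00016,3.09733])
c=Cam("wrist",st)
for z,L in [(45,[(15,246.8,389.8),(70,250,387.8),(125,253,385.8)]),(6,[(15,254.7,382),(70,257.5,380.3),(125,260.2,379)])]:
  for r,a,b in L:
    A=c.ray((a,r),z);B=c.ray((b,r),z);print(z,A.round(1),B.round(1),"w",(B-A)[:2].round(1),"mid",((A+B)/2).round(1))
A=c.ray((250,140.5),122);B=c.ray((391.5,140.5),122)
print(A,B,(B-A),(A+B)/2)
M=R.from_euler('z',3.097).as_matrix().T
print("lip in tool",M@((A+B)/2-st['eef_pos']), "walnuts")
for w in [(287,94),(339,103),(328,46)]:print(c.ray(w,20).round())
E
```

```text
45 [493.5 -60.6  45. ] [498.3  51.4  45. ] w [  4.9 112. ] mid [495.9  -4.6  45. ]
45 [533.2 -61.9  45. ] [538.1  50.   45. ] w [  4.9 111.9] mid [535.7  -5.9  45. ]
45 [576.  -63.4  45. ] [580.9  48.5  45. ] w [  4.9 111.9] mid [578.5  -7.4  45. ]
6 [482.6 -60.2   6. ] [487.5  51.5   6. ] w [  4.9 111.7] mid [485.1  -4.3   6. ]
6 [527.2 -61.7   6. ] [532.1  50.    6. ] w [  4.9 111.7] mid [529.6  -5.8   6. ]
6 [575.1 -63.4   6. ] [580.   48.7   6. ] w [  4.9 112.1] mid [577.6  -7.3   6. ]
[587.92615817 -52.76361603 122.        ] [591.93034556  39.17171202 122.        ] [ 4.00418739 91.93532806  0.        ] [589.92825186  -6.79595201 122.        ]
lip in tool [ 73.21983565   1.45137958 -68.76      ] walnuts
[550. -35.  20.]
[560.  11.  20.]
[513.   3.  20.]
```

The wrist view puts the tray centreline at y = -6.3 at x = 545 with yaw 3.108, and its 112 mm inside width checks. The lip is at x ≈ 590, and all the walnuts lie ahead of it. Next I lower the scoop into the tray.

servo_tool --pt "0 0 0.5 -6 -1.2 -20 1" --pt "0 0 0 0 0 -30 1" --pt "0 0 0 0 0 -30 1" --pt "0 0 0 0 0 -20 1" --pt "0 0 0 0 0 -9 1" --pt "0 0 0 0 0 -2 1" --pt "0 0 0 0 0 0 1" --pt "0 0 0 0 0 0 1"

```text
clock: 8.07
eef_pos: [657.9, -10.2, 80.3]
eef_rot: [-3.142, 0.001, 3.109]
wrist_force: [0.0, -0.0, -2.6]
finger_gap: 20.0
finger_force: 50.0
```

servo_tool --pt "0 0 0 0 0 -1 1" --pt "0 0 0 0 0 -1 1" --pt "0 0 0 0 0 -1 1" --pt "0 0 0 0 0 0 1" --pt "0 0 0 0 0 0 1"

```text
clock: 8.7
eef_pos: [657.6, -10.2, 76.6]
eef_rot: [-3.142, 0.0, 3.109]
wrist_force: [0.5, 1.1, 0.2]
finger_gap: 19.5
finger_force: 50.0
```

servo_tool --pt "0 0 0 0 0 -1 1" --pt "0 0 0 0 0 0 1" --pt "0 0 0 0 0 0 1"

```text
clock: 9.07
eef_pos: [657.7, -10.2, 76.6]
eef_rot: [-3.142, 0.001, 3.109]
wrist_force: [-4.4, -0.1, 9.0]
finger_gap: 19.7
finger_force: 50.0
```

servo_tool --pt "0 0 0 -5 0.2 0 1" --pt "0 0 0 -10 0.3 0 1" --pt "0 0 0 -10 0.4 0 1" --pt "0 0 0 -10 0.3 0 1" --pt "0 0 0 -10 0.3 0 1" --pt "0 0 0 -10 0.4 0 1" --pt "0 0 0 -10 0.3 0 1" --pt "0 0 0 -10 0.3 0 1" --pt "0 0 0 -10 0.4 0 1" --pt "0 0 0 -10 0.3 0 1" --pt "0 0 0 -10 0.4 0 1" --pt "0 0 0 -10 0.3 0 1" --pt "0 0 0 0 0 0 1"

```text
clock: 10.7
eef_pos: [542.6, -6.4, 76.5]
eef_rot: [-3.141, 0.002, 3.109]
wrist_force: [-4.6, 0.7, 9.3]
finger_gap: 19.7
finger_force: 50.0
```

```bash
cat > wv.py <<'E'
import sys
from h import *
st=manip.read_state(); im=manip.camera("wrist"); cv2.imwrite(sys.argv[1],im[:,:,::-1])
print(st['clock'],st['joints'].round(3),st['eef_pos'],st['eef_rot'],st['wrist_force'],st['finger_gap'])
c=Cam("wrist",st)
M=R.from_euler('z',3.1077).as_matrix()
for m in [(94,0,6),(154,0,51)]: print(m,c.proj(M@np.array(m)+[545,-6.3,0]).round())
E
python3 wv.py pics/w3.png
```

```text
10.7 [-0.079  0.425  1.673 -0.     1.042 -1.617] [542.63190036  -6.36007913  76.52216961] [-3.14147443e+00  1.51269434e-03  3.10857243e+00] [-4.56406192  0.70154072  9.28933222] 19.65612333232228
(94, 0, 6) [[323. 111.]]
(154, 0, 51) [[324. -27.]]
```

View pics/w3.png

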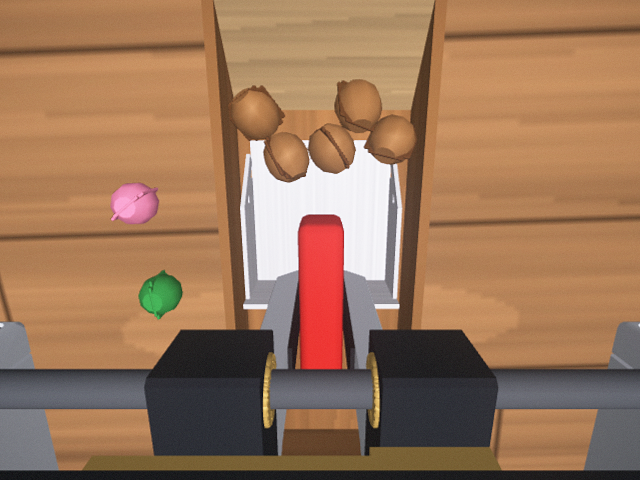

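The view shows all five walnuts gathered at the lip (rows 85–175), two of them already in the pan. The ramp foot is about 21 mm ahead. I'll push on and tilt up along the ramp.

servo_tool --pt "0 0 0 -6 0.2 0 1" --pt "0 0 0 -6 0.2 0 1" --pt "0 0 0 -5 0.2 0 1" --pt "0.1 4 0 -4.6 0.2 3.2 1" --pt "0.1 4 0 -4.9 0.2 1.4 1" --pt "0.1 4 0 -5.1 0.2 1 1" --pt "0.1 4 0 -5.6 0.2 0.7 1" --pt "0.1 4 0 -5.7 0.2 0.3 1" --pt "0 0 0 0 0 0 1" --pt "0 0 0 0 0 0 1"

```text
clock: 12.0
eef_pos: [499.7, -4.7, 81.9]
eef_rot: [-3.139, -0.348, 3.108]
wrist_force: [0.0, 0.4, -2.1]
finger_gap: 19.6
finger_force: 50.0
```

```bash
python3 wv.py pics/w4.png
```

```text
12.0 [-0.074  0.537  1.531 -0.017  1.421 -1.606] [499.66124424  -4.7141907   81.93307688] [-3.13867184 -0.34773374  3.10807685] [ 0.02485125  0.42769946 -2.05511762] 19.64872734559688
(94, 0, 6) [[323. 215.]]
(154, 0, 51) [[323. 110.]]
```

View pics/w4.png

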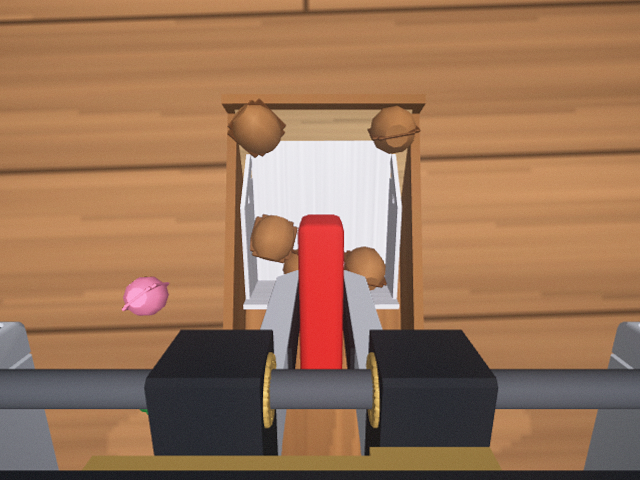

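Three walnuts are in the pan, at (273,238), (295,262) and (366,266). Two are held on the ramp ahead of the lip, at (257,128) and (393,130). I'll back off so those two roll down, then lift.

servo_tool --pt "0 0 0 6 -0.2 1 1" --pt "0 0 0 12 -0.4 1 1" --pt "0.1 2 0 14 -0.5 1 1" --pt "0 0 0 14 -0.5 1 1" --pt "0 0 0 10 -0.3 1 1" --pt "0 0 0 0 0 0 1" --pt "0 0 0 0 0 6 1" --pt "0 0 0 0 0 15 1" --pt "0 0 0 0 0 25 1" --pt "0 0 0 0 0 30 1" --pt "0 0 0 0 0 30 1" --pt "0 0 0 0 0 20 1" --pt "0 0 0 0 0 0 1" --pt "0 0 0 0 0 0 1"

```text
clock: 13.8
eef_pos: [555.2, -6.6, 212.5]
eef_rot: [-3.139, -0.385, 3.108]
wrist_force: [0.7, -0.3, -2.7]
finger_gap: 19.4
finger_force: 50.0
```

```bash
python3 wv.py pics/w5.png; python3 - <<'E'
from h import *
a=manip.camera("scene")[:,:,::-1];b=manip.camera("side")[:,:,::-1];w=cv2.imread("pics/w5.png")
top=np.hstack([cv2.resize(a[180:420,180:500],(400,300)),cv2.resize(b[120:330,180:460],(400,300))])
bot=np.hstack([cv2.resize(w,(400,300)),cv2.resize(w[60:330,140:500],(400,300))])
cv2.imwrite("pics/c5.png",np.vstack([top,bot]))
E
```

```text
13.8 [-0.07   0.552  1.195 -0.016  1.779 -1.608] [555.24109545  -6.58322782 212.53254047] [-3.13932371 -0.3848635   3.10834182] [ 0.73876895 -0.32090278 -2.68496907] 19.43801170817695
(94, 0, 6) [[323. 188.]]
(154, 0, 51) [[323. 119.]]
```

View pics/c5.png

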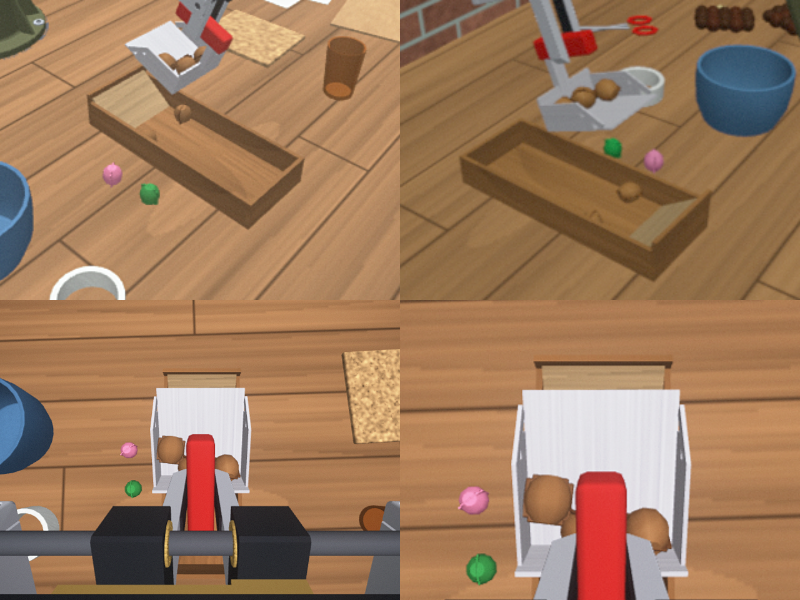

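The mosaic shows three walnuts in the pan and two left in the tray, with none outside. Next I check which pouring direction the wrist can reach.

```bash
cat > k.py <<'E'
from h import *
D=np.array([[.3004,1.5215,1.3207,548.6,205],[.2262,1.4903,1.4266,531.6,258.5],[.5687,1.175,1.398,662.2,190.8],[.425,1.673,1.042,541.4,76.5],[.537,1.531,1.421,498.4,81.9],[.552,1.195,1.779,554,212.5]])
def fk(p,q2,q3,s):
    a,h,L2,L3x,L3z,d=p; t=q2+q3
    return a+L2*np.sin(q2)+L3x*np.sin(t)+L3z*np.cos(t)+d*np.sin(s), h+L2*np.cos(q2)+L3x*np.cos(t)-L3z*np.sin(t)+d*np.cos(s)
def res(p):
    r,z=fk(p,D[:,0],D[:,1],D[:,:3].sum(1)); return np.r_[r-D[:,3],z-D[:,4],1e-2*(p-[0,350,400,400,0,250])]
f=least_squares(res,[0,350,400,400,0,250]);p=f.x;print(p.round(),np.abs(f.fun[:12]).max())
for name,sg in(("out",1),("in",-1)):
  for th in(-22,0,20,40,50,60,70):
    a=np.radians(th); lf=73.2*np.cos(a)-70.5*np.sin(a); lz=-73.2*np.sin(a)-70.5*np.cos(a)
    r=574+sg*(-15-lf); z=103-lz; s=np.pi-a*(-1 if sg>0 else 1)
    g=least_squares(lambda q:np.subtract(fk(p,q[0],q[1],s),(r,z)),[.5,1.3])
    print(name,th,round(r),round(z),g.x.round(2),"q5",round(s-g.x.sum(),2),g.cost.round(2))
E
python3 k.py
```

```text
[  0. 222. 424. 447.  41. 271.] 0.29828969870277433
out -22 465 141 [-0.02  2.1 ] q5 0.68 0.0
out 0 486 174 [0.19 1.73] q5 1.22 0.0
out 20 514 194 [0.45 1.38] q5 1.66 0.0
out 40 548 204 [0.75 1.  ] q5 2.09 0.0
out 50 566 204 [0.91 0.79] q5 2.31 0.0
out 60 583 202 [1.09 0.57] q5 2.53 0.0
out 70 600 196 [1.3  0.29] q5 2.78 0.0
in -22 683 141 [0.94 0.72] q5 1.87 0.0
in 0 662 174 [0.58 1.2 ] q5 1.36 0.0
in 20 634 194 [0.31 1.58] q5 0.91 0.0
in 40 600 204 [0.1  1.93] q5 0.42 0.0
in 50 582 204 [0.03 2.09] q5 0.15 0.0
in 60 565 202 [0.01 2.23] q5 -0.14 0.0
in 70 548 196 [0.05 2.35] q5 -0.48 0.0
```

servo_tool --pt "0 0 -4 -3 -6 0 1" --pt "0 0 -8 -7 -11 0 1" --pt "0 0 -9.5 -8 -12 0 1" --pt "0 0 -9.5 -8 -12 0 1" --pt "0 0 -9.5 -8 -12 0 1" --pt "0 0 -9.5 -8 -12 0 1" --pt "0 0 -9.5 -8 -12 0 1" --pt "0 0 -9.5 -8 -12 0 1" --pt "0 0 -9.5 -8 -12 0 1" --pt "0 0 -9.5 -8 -12 0 1" --pt "0 0 -9.5 -8 -12 0 1" --pt "0 0 -9.5 -8 -12 0 1" --pt "0 0 -9.5 -8 -12 0 1" --pt "0 0 -9.5 -8 -12 0 1" --pt "0 0 -9.5 -8 -12 0 1" --pt "0 0 -9.5 -8 -12 0 1" --pt "0 0 -9.5 -8 -12 0 1" --pt "0 0 -9.5 -8 -12 0 1" --pt "0 0 -9.5 -8 -12 0 1" --pt "0 0 -9.5 -8 -12 0 1"

```text
clock: 16.45
eef_pos: [401.0, -239.9, 212.7]
eef_rot: [-3.139, -0.384, -0.091]
wrist_force: [-0.3, 0.0, -1.8]
finger_gap: 19.8
finger_force: 50.0
```

servo_tool --pt "0 0 -9.5 -8 -11 0 1" --pt "0 0 -9 -6 -8 0 1" --pt "0 0 -6 -4 -5 0 1" --pt "0 0 -5 0 0 0 1" --pt "0 0 0 0 0 0 1" --pt "0 0 0 0 0 0 1"

```text
clock: 17.2
eef_pos: [383.5, -263.5, 212.8]
eef_rot: [-3.139, -0.383, -0.598]
wrist_force: [-0.3, 0.2, -2.4]
finger_gap: 19.4
finger_force: 50.0
```

```bash
python3 wv.py pics/w6.png; python3 - <<'E'
from h import *
im=cv2.imread("pics/w6.png"); hsv=cv2.cvtColor(im,cv2.COLOR_BGR2HSV)
m=cv2.inRange(hsv,(98,80,30),(125,255,255)); n,l,s,_=cv2.connectedComponentsWithStats(m); print(s[s[:,4]>500])
br=cv2.inRange(hsv,(5,100,40),(18,255,200))[140:300,248:395]; print(br.mean()/255)
st=manip.read_state();c=Cam("wrist",st)
a=np.linspace(0,6.283,12,endpoint=False)
for r,z in((74,90),(68,90)): print(r,c.proj(np.c_[473.7+r*np.cos(a),-323.8+r*np.sin(a),0*a+z]).round().tolist())
E
```

```text
17.2 [-0.705 -0.118  2.007  0.055  0.873  1.436] [ 383.49502174 -263.45840825  212.79686172] [-3.13924791 -0.38343845 -0.5984572 ] [-0.3426263   0.1737923  -2.42629603] 19.42431663111946
(94, 0, 6) [[ 80. 370.]]
(154, 0, 51) [[ 78. 439.]]
[[     0      0    640    480 300553]
 [   244     87    164    111   6645]]
0.12431972789115646
74 [[273.0, 96.0], [245.0, 127.0], [235.0, 167.0], [249.0, 208.0], [282.0, 236.0], [325.0, 244.0], [367.0, 230.0], [395.0, 197.0], [402.0, 155.0], [387.0, 117.0], [354.0, 90.0], [313.0, 83.0]]
68 [[277.0, 101.0], [251.0, 130.0], [242.0, 167.0], [255.0, 204.0], [285.0, 230.0], [324.0, 237.0], [363.0, 224.0], [388.0, 194.0], [395.0, 156.0], [381.0, 120.0], [351.0, 96.0], [313.0, 89.0]]
```

View pics/w6.png

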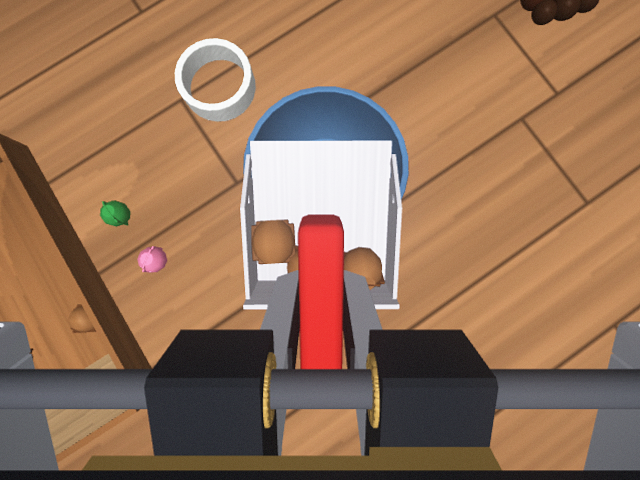

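The wrist view shows three walnuts at the back of the pan and the pot rim centred near pixel (325,168), so its axis is about (467.5,-326). Next I level out and lower to just above the rim.

servo_tool --pt "2.5 3.6 0 1 -1.5 0 1" --pt "2.5 3.6 0 1 -1.5 -2 1" --pt "2.5 3.6 0 1 -2 -8 1" --pt "2.5 3.6 0 1 -2 -14 1" --pt "2.5 3.7 0 1.5 -1.5 -14 1" --pt "0 0 0 0 0 -4 1" --pt "0 0 0 0 0 0 1"

```text
clock: 18.12
eef_pos: [388.9, -272.0, 171.0]
eef_rot: [-3.138, -0.001, -0.601]
wrist_force: [0.2, -0.1, -2.0]
finger_gap: 19.7
finger_force: 50.0
```

servo_tool --pt "1.13 1.65 0 2.2 -1.5 2.3 1" --pt "1.13 1.65 0 2.2 -1.5 2.3 1" --pt "1.13 1.65 0 2.2 -1.5 2.3 1" --pt "1.13 1.65 0 2.2 -1.5 2.3 1" --pt "1.13 1.65 0 2.2 -1.5 2.3 1" --pt "1.13 1.65 0 2.5 -1.7 1.9 1" --pt "1.13 1.65 0 2.5 -1.7 1.9 1" --pt "1.13 1.65 0 2.5 -1.7 1.9 1" --pt "1.13 1.65 0 2.5 -1.7 1.9 1" --pt "1.13 1.65 0 2.5 -1.7 1.8 1" --pt "1.13 1.65 0 2.7 -1.9 1.3 1" --pt "1.13 1.65 0 2.7 -1.9 1.3 1" --pt "1.13 1.65 0 2.7 -1.9 1.3 1" --pt "1.13 1.65 0 2.7 -1.9 1.3 1" --pt "1.13 1.65 0 2.8 -1.9 1.2 1"

```text
clock: 20.0
eef_pos: [426.3, -297.7, 199.3]
eef_rot: [-3.138, 0.522, -0.6]
wrist_force: [0.4, -0.1, -1.1]
finger_gap: 19.7
finger_force: 50.0
```

servo_tool --pt "1.13 1.65 0 2.9 -2 0.7 1" --pt "1.13 1.65 0 2.9 -2 0.7 1" --pt "1.13 1.65 0 2.9 -2 0.7 1" --pt "1.13 1.65 0 2.9 -2 0.7 1" --pt "1.13 1.65 0 2.9 -2 0.6 1" --pt "1.13 1.65 0 2.9 -2 0.1 1" --pt "1.13 1.65 0 2.9 -2 0.1 1" --pt "1.13 1.65 0 2.9 -2 0.1 1" --pt "1.13 1.65 0 2.9 -2 0.1 1" --pt "1.13 1.65 0 2.9 -2 0 1" --pt "0 0 0 0 0 0 1" --pt "0 0 0 0 0 0 1"

```text
clock: 21.5
eef_pos: [455.1, -317.6, 202.7]
eef_rot: [-3.138, 0.87, -0.601]
wrist_force: [-0.4, -1.1, -1.0]
finger_gap: 19.7
finger_force: 50.0
```

```bash
cat > cnt.py <<'E'
import sys
from h import *
st=manip.read_state(); w=manip.camera("wrist")[:,:,::-1].copy(); cv2.imwrite(sys.argv[1],w)
print(st['clock'],st['joints'].round(2),st['eef_pos'].round(1),st['eef_rot'].round(3),st['wrist_force'].round(1),st['finger_gap'])
def brown(im,name):
    p=cv2.cvtColor(im,cv2.COLOR_BGR2HSV)[155:330,250:393]
    br=cv2.inRange(p,(4,110,30),(18,255,220)); br[:, 42:102]*=1
    n,l,s,c=cv2.connectedComponentsWithStats(br); print(name,[(a[4],(c[i]+[250,155]).round().tolist()) for i,a in enumerate(s) if i and a[4]>60])
brown(cv2.imread("pics/w6.png"),"before"); brown(w,"now")
E
python3 cnt.py pics/w7.png
```

```text
21.5 [-0.66  0.88  0.86 -0.05  2.27  1.5 ] [ 455.1 -317.6  202.7] [-3.138  0.87  -0.601] [-0.4 -1.1 -1. ] 19.672877851933315
before [(np.int32(1867), [275.0, 244.0]), (np.int32(1036), [364.0, 265.0]), (np.int32(257), [256.0, 319.0]), (np.int32(263), [386.0, 319.0])]
now [(np.int32(222), [256.0, 317.0]), (np.int32(171), [385.0, 319.0])]
```

servo_tool --pt "1.9 2.75 0 4.8 -3.3 -0.5 1" --pt "1.9 2.75 0 4.8 -3.3 -0.5 1" --pt "1.9 2.75 0 4.8 -3.3 -0.5 1" --pt "0 0 0 0 0 0 1" --pt "0 0 0 0 0 0 1" --pt "-3 -4.4 0 -5 3.5 12 1" --pt "-5.4 -7.8 0 -12 8.3 12 1" --pt "-5.6 -8.2 0 -12 8.3 12 1" --pt "-5.6 -8.2 0 -13 8.3 12 1" --pt "-5.6 -8.2 0 -13 9 12 1" --pt "-5.6 -8.2 0 -12 9 12 1" --pt "-3.1 -4.5 0 -12 9 0 1" --pt "0 0 0 0 0 0 1" --pt "0 0 0 0 0 0 1"

```text
clock: 23.3
eef_pos: [390.6, -272.1, 273.2]
eef_rot: [-3.137, -0.0, -0.601]
wrist_force: [0.6, -0.1, -1.7]
finger_gap: 19.8
finger_force: 50.0
```

```bash
python3 cnt.py pics/w8.png; python3 - <<'E'
from h import *
st=manip.read_state();c=Cam("wrist",st);w=cv2.imread("pics/w8.png")
A=manip.camera("scene")[:,:,::-1].copy();B=manip.camera("side")[:,:,::-1].copy()
cv2.imwrite("pics/s8.png",A);cv2.imwrite("pics/d8.png",B)
a=np.linspace(0,6.283,40)
for cam,im,n in((c,w,"wrist"),(Cam("scene"),A,"scene"),(Cam("side"),B,"side")):
    q=cam.proj(np.c_[467.5+64*np.cos(a),-326+64*np.sin(a),0*a+90]); m=np.zeros(im.shape[:2],np.uint8); cv2.fillPoly(m,[q.astype(np.int32)],255)
    hsv=cv2.cvtColor(im,cv2.COLOR_BGR2HSV); br=cv2.inRange(hsv,(2,70,20),(22,255,230))&m
    N,l,s,ce=cv2.connectedComponentsWithStats(br); print(n,q.mean(0).round(),(m>0).sum(),[(int(s[i,4]),s[i,:4].tolist(),[round(float(cam.ray(ce[i],22)[k])) for k in(0,1)]) for i in range(1,N) if s[i,4]>25])
E
```

```text
23.3 [-0.69  0.09  1.62  0.    1.44  1.48] [ 390.6 -272.1  273.2] [-3.137 -0.    -0.601] [ 0.6 -0.1 -1.7] 19.826215154701753
before [(np.int32(1867), [275.0, 244.0]), (np.int32(1036), [364.0, 265.0]), (np.int32(257), [256.0, 319.0]), (np.int32(263), [386.0, 319.0])]
now [(np.int32(257), [256.0, 319.0]), (np.int32(266), [386.0, 319.0])]
wrist [320. 113.] 15674 [(1194, [282, 64, 51, 38], [509, -334])]
scene [151. 342.] 4591 [(271, [141, 347, 22, 17], [430, -315])]
side [422. 166.] 1379 []
```

servo_tool --pt "0 0 0 -16 11 15 1" --pt "0 0 0 -25 17 20 1" --pt "0 0 0 -25 17 20 1" --pt "0 0 0 0 0 0 1" --pt "0 0 0 0 0 0 1"

```text
clock: 24.08
eef_pos: [325.0, -227.4, 327.0]
eef_rot: [-3.137, 0.001, -0.601]
wrist_force: [0.7, 0.0, -2.1]
finger_gap: 19.7
finger_force: 50.0
```

```bash
python3 cnt.py pics/w9.png; python3 - <<'E'
from h import *
st=manip.read_state();c=Cam("wrist",st);w=cv2.imread("pics/w9.png")
a=np.linspace(0,6.283,40)
q=c.proj(np.c_[467.5+66*np.cos(a),-326+66*np.sin(a),0*a+90]); m=np.zeros(w.shape[:2],np.uint8); cv2.fillPoly(m,[q.astype(np.int32)],255)
hsv=cv2.cvtColor(w,cv2.COLOR_BGR2HSV); br=cv2.inRange(hsv,(2,70,20),(22,255,230))&m
x,y,ww,h=cv2.boundingRect(br); print(q.min(0),q.max(0),x,y,ww,h)
x0,y0,x1,y1=[int(v) for v in(*q.min(0),*q.max(0))]
t=br[y0:y1:4,x0:x1:3]
for r in t: print("".join("#" if v else "." for v in r))
A=cv2.imread("pics/s8.png");O=cv2.imread("pics/scene0.png")
# tray content now vs before in scene: changed blobs
d=(np.abs(A.astype(int)-O).max(2)>45).astype(np.uint8)*255
d=cv2.morphologyEx(d,cv2.MORPH_OPEN,np.ones((3,3)))
N,l,s,ce=cv2.connectedComponentsWithStats(d);print([(s[i].tolist()) for i in range(1,N) if s[i,4]>25])
E
```

```text
24.075 [-0.71 -0.12  1.7   0.    1.56  1.47] [ 325.  -227.4  327. ] [-3.137e+00  1.000e-03 -6.010e-01] [ 0.7  0.  -2.1] 19.74416977551473
before [(np.int32(1867), [275.0, 244.0]), (np.int32(1036), [364.0, 265.0]), (np.int32(257), [256.0, 319.0]), (np.int32(263), [386.0, 319.0])]
now [(np.int32(257), [256.0, 319.0]), (np.int32(266), [386.0, 319.0])]
[256.7509672  -38.77251061] [386.61894849 105.21300671] 285 0 62 99
[[38, 2, 24, 21, 268], [16, 5, 7, 9, 30], [94, 6, 6, 12, 48], [77, 11, 5, 8, 29], [54, 12, 10, 7, 46], [83, 19, 14, 5, 66], [22, 30, 118, 116, 5115], [90, 47, 14, 8, 98], [79, 71, 16, 13, 175], [179, 85, 11, 12, 96], [246, 91, 10, 56, 329], [167, 113, 13, 21, 209], [94, 114, 45, 8, 174], [79, 127, 95, 149, 6394], [103, 128, 12, 3, 36], [190, 147, 56, 28, 1193], [364, 166, 36, 21, 462], [365, 185, 47, 35, 1062], [313, 270, 7, 7, 35], [323, 273, 8, 6, 34], [317, 284, 12, 7, 64], [337, 292, 14, 8, 79], [141, 347, 22, 18, 297]]
```

```bash
python3 - <<'E'
from h import *
w=cv2.imread("pics/w9.png")
hsv=cv2.cvtColor(w,cv2.COLOR_BGR2HSV); br=cv2.inRange(hsv,(2,70,20),(22,255,230))
for r in br[0:120:4,245:400:2]: print("".join("#" if v else "." for v in r))
E
```

```text
######...........................########...............................######
#####...........................###########..............................#####
####.................##########.###########...............................####
####................###########.############..............................####
####.................######################................................###
###..................###########.##########................................###
###..................###########...######..................................###
###...................#########............................................###
###....................####................................................###
###........................................................................###
###........................................................................###
###........................................................................###
####.......................................................................###
####.....................................................................
[... 569 characters left out ...]
##..........................#############...............############
#############.........................############...............#############
###############..........................#######...............###############
#################...........................###..............#################
####################.......................................###################
######################..................................######################
##########################..........................##########################
#################################.............################################
##############################################################################
```

Three separate walnuts are in the pot and the pan is empty. Next I carry the scoop back to the board.

servo_tool --pt "0 0 4.2 26 38 0 1" --pt "0 0 4.2 26 38 0 1" --pt "0 0 4.2 26 38 0 1" --pt "0 0 4.2 26 38 0 1" --pt "0 0 4.2 26 38 0 1" --pt "0 0 4.2 26 38 0 1" --pt "0 0 4.2 -8 41 -12 1" --pt "0 0 4.2 -8 41 -12 1" --pt "0 0 4.2 -8 41 -12 1" --pt "0 0 4.2 -8 41 -12 1" --pt "0 0 4.2 -8 41 -12 1" --pt "0 0 4.2 -8 41 -12 1" --pt "0 0 4.2 -8 41 -12 1" --pt "0 0 4.3 -8 42 -12 1" --pt "0 0 0 0 1 -20 1" --pt "0 0 0 0 1 -30 1" --pt "0 0 0 0 0 -30 1" --pt "0 0 0 0 0 -30 1" --pt "0 0 0 0 0 -20 1" --pt "0 0 0 0 0 0 1"

```text
clock: 26.62
eef_pos: [415.9, 331.5, 99.3]
eef_rot: [-3.138, 0.005, 0.428]
wrist_force: [0.3, 0.1, -1.2]
finger_gap: 20.0
finger_force: 50.0
```

servo_tool --pt "0 0 0 0 0 0 1" --pt "0 0 0 0 0 0 1"

```text
clock: 26.88
eef_pos: [416.9, 332.2, 102.4]
eef_rot: [-3.137, -0.001, 0.428]
wrist_force: [0.3, -0.5, -1.7]
finger_gap: 19.7
finger_force: 50.0
```

Next I lower it slowly until it touches, about 21 mm further down.

servo_tool --pt "0 0 0 0 -1 -8 1" --pt "0 0 0 0 0 -6 1" --pt "0 0 0 0 0 -3 1" --pt "0 0 0 0 0 -2 1" --pt "0 0 0 0 0 -1 1" --pt "0 0 0 0 0 -1 1" --pt "0 0 0 0 0 0 1" --pt "0 0 0 0 0 0 1"

```text
clock: 27.88
eef_pos: [416.6, 330.9, 80.7]
eef_rot: [-3.137, 0.0, 0.428]
wrist_force: [-0.4, 0.1, -0.8]
finger_gap: 19.8
finger_force: 50.0
```

servo_tool --pt "0 0 0 0 0 -0.6 1" --pt "0 0 0 0 0 0 1" --pt "0 0 0 0 0 0 1"

```text
clock: 28.25
eef_pos: [416.7, 331.1, 80.6]
eef_rot: [-3.137, -0.0, 0.428]
wrist_force: [-3.2, -0.0, 5.6]
finger_gap: 19.5
finger_force: 50.0
```

servo_tool --pt "0 0 0 0 0 0.3 0.75" --pt "0 0 0 0 0 0 0.6" --pt "0 0 0 0 0 0 0.4" --pt "0 0 0 0 0 0 0.3" --pt "0 0 0 0 0 0 0.3" --pt "0 0 0 0 0 0 0.3" --pt "0 0 0 0 0 10 0.3" --pt "0 0 0 0 0 30 0.2" --pt "0 0 0 0 0 50 0" --pt "0 0 0 0 0 50 0" --pt "0 0 0 0 0 40 0" --pt "0 0 0 0 0 0 0" --pt "0 0 0 0 0 0 0"

```text
clock: 29.88
eef_pos: [416.3, 330.7, 259.8]
eef_rot: [-3.137, 0.001, 0.428]
wrist_force: [0.4, 0.8, -1.3]
finger_gap: 93.9
finger_force: 0.0
```

```bash
python3 - <<'E'
from h import *
w=manip.camera("wrist")[:,:,::-1];A=manip.camera("scene")[:,:,::-1];B=manip.camera("side")[:,:,::-1]
cv2.imwrite("pics/w10.png",w);cv2.imwrite("pics/s10.png",A);cv2.imwrite("pics/d10.png",B)
st=manip.read_state();c=Cam("wrist",st);print(st['eef_pos'],st['finger_gap'],st['wrist_force'])
for n,im in(("scene",A),("side",B)):
    O=cv2.imread(f"pics/{n}0.png"); d=(np.abs(im.astype(int)-O).max(2)>45).astype(np.uint8)*255
    d=cv2.morphologyEx(d,cv2.MORPH_OPEN,np.ones((3,3)));N,l,s,ce=cv2.connectedComponentsWithStats(d);print(n,[s[i].tolist() for i in range(1,N) if s[i,4]>25 and s[i,1]>120])
r=cv2.inRange(cv2.cvtColor(w,cv2.COLOR_BGR2HSV),(0,180,90),(4,255,255));x=cv2.boundingRect(r);print("bar box",x)
for m in [(22.5,0,101),(-62.5,0,101)]: print(c.proj(R.from_euler('z',.43).as_matrix()@np.array(m)+[433.4,342,10]).round())
def red(im): return cv2.boundingRect(cv2.inRange(cv2.cvtColor(im,cv2.COLOR_BGR2HSV),(0,180,90),(4,255,255))[150:,150:420])
print(red(A[:,200:]),red(cv2.imread("pics/scene0.png")[:,200:]),red(B),red(cv2.imread("pics/side0.png")))
E
```

```text
[416.28039248 330.68907632 259.23316419] 94.16910527103201 [-0.31033696  1.54820174 -0.4521601 ]
scene [[186, 128, 5, 7, 27], [101, 136, 21, 24, 261], [313, 270, 7, 7, 34], [323, 273, 8, 6, 34], [317, 284, 12, 8, 69], [337, 292, 14, 8, 81], [141, 347, 22, 18, 300]]
side [[601, 123, 8, 21, 80], [608, 192, 32, 23, 490], [615, 232, 25, 40, 602], [599, 246, 12, 21, 152], [202, 363, 59, 13, 228], [193, 383, 64, 16, 308]]
bar box (311, 175, 21, 91)
[[316. 174.]]
[[317. 265.]]
(15, 18, 34, 6) (16, 17, 33, 6) (42, 212, 69, 32) (41, 215, 69, 33)
```

```bash
python3 -c "
from cell import manip
print(manip.sign_off())"
```

```text
the job is handed in; nothing more can be done
None
```

Three walnuts are in the blue pot and two are still in the tray. The empty scoop stands upright on its cork board, released, and the tumbler and tape were not disturbed; I handed the job in at about 30 s of the 72 s allowed.

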